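Sort the clean and used tongs at the snack bar counter

ROBOT

A 6-joint arm with a two-finger parallel gripper is mounted at the origin on the work surface. World frame = base frame: x ahead of the robot, y to its left, z up, the work surface at z = 0. Lengths are in m, angles in rad, forces in N, time in s.
With the tool pointing down it reaches from about 0.25 to 0.775 m from the base axis. Payload 4 kg.
Tool frame: the origin (TCP) lies midway between the tips of the shut fingers; the grasp point (between the pads) lies 19 mm behind it; z points along the fingers, y is the line along which they close (so a half turn about z gives the same grasp; the last joint's range is limited). The gripper opens to 85 mm and grips with 20 to 120 N. Pads are 22 mm wide; open, the fingers measure 114 mm over their backs; the gripper's body (76 mm by 85 mm) begins 54 mm behind the grasp point. The pads swing forward as they close: fully open they stand 13 mm farther back than shut.
Start: joints at [1.219, 0.087, 1.371, -0, 1.684, -0.103], TCP at [0.135, 0.533, 0.231] pointing down, gripper open.
Joint ranges: [-3.1, 3.1], [-0.76, 2.03], [0.27, 2.55], [-1.08, 4.22], [0.17, 2.65], [-2.57, 2.57]. Speed limits (rad/s): [2.79, 2.79, 3.14, 3.14, 3.14, 3.14].

INTERFACE

Orientations are given as a unit quaternion [w, x, y, z].
In Python, from cell import robot gives the robot as it stands. The module is installed in compiled form; this text tells all that it offers.
- The arm moves only by the tool apply_moves, never from a script. Its arguments are lists of equal length, an entry for each row: "travel": the shift along the tool's x, y, z in mm, a list of three; "spin": the turn about the tool's z in rad. A call has 1 to 5 rows; each row is the pose to reach, as a shift and turn from the pose commanded when the call began, along the tool's axes at that moment; what a row does not reach only later rows make up. A row lasts 1/10 s, in which the tool goes at most 50 mm and 8.59 degrees, less where a joint would pass 70% of its speed; a pose out of reach is approached as far as the arm can. A call with a gripper value outside its range is refused whole. "claw" is the finger opening in mm, from 0 to 85.4, set as the call begins (left out, the last holds). The fingers move at their own pace and stop on an object; "squeeze" is the grip in N (left out, the last holds). Time passes only in rows, so rows that repeat a pose let the fingers close. It gives the time, the measured TCP pose, the force, the opening and the grip force at its end, in the units of the state.
- robot.state(): the state, without advancing time (a new reading comes with each control period).
- robot.grab_frame(name): name is "scene" or "side" or "wrist"; returns a dict with "frame" (400x640x3 uint8, red, green, blue), "camera_matrix" (3x3 intrinsics, pixels), "rvec" (rotation vector, rad) and "tvec" (3), from world to camera coordinates, as OpenCV has them. Camera axes: x right, y down, z forward; pixel columns grow to the right and rows downward; lengths in m; the calibration is good to about 2 mm. A picture is of the moment at which its call begins. There is no depth.
- robot.close_job(): hands the job in; it is judged then, once.
The state is a dict: "time": time; "joint_pos": joint angles; "joint_velocities": joint speeds; "joint_efforts": joint torques, N m; "eef_pos": TCP position; "ee_rot": TCP orientation; "contact_force": force on the tool from outside, world axes, zero at the start; "moment": the same for the moment, N m; "opening": finger opening in m; "finger_force": force on a finger pad.
Only numpy, scipy, OpenCV 4.12 (cv2) and the standard library are available. Lean on these libraries where they do the work, as an engineer would, in place of code of your own. Each camera call takes 0.05 s, during which the arm holds its last target. There are 200 camera calls.

TASK

Sort the four pairs of mini tongs: pairs latched shut are clean and go into the tray of the colour of their handles (green for vegan, red for meat), pairs sprung open are used and go, whatever their colour, into the grey wash tray. For hygiene put both clean pairs away before you touch the used ones. Set every pair down flat on the floor of its tray without dropping it, none on top of another, and leave the salt shaker, the sauce pot and the squeeze bottle where they stand.

Things in the scene. Friction and masses are not known exactly. Their poses are not given: they have to be found in the camera images.
- tongs_green_shut: Clean mini locking tongs, steel with green handle sleeves, LATCHED SHUT (arms together, lock ring drawn out). Lies on its side, 22 mm tall. Origin: mid-height (11 mm up), on the centre line, near the centre of mass; +x to the jaws, z up. From x = -82 mm (ring) to +70 mm (tips); 29 mm wide along y over the sleeves (x = -45 to +25 mm): grip there, across y. Rigid, 75 g.
- tongs_red_shut: Clean mini locking tongs, steel with red handle sleeves, LATCHED SHUT (arms together, lock ring drawn out). Lies on its side, 22 mm tall. Origin: mid-height (11 mm up), on the centre line, near the centre of mass; +x to the jaws, z up. From x = -82 mm (ring) to +70 mm (tips); 29 mm wide along y over the sleeves (x = -45 to +25 mm): grip there, across y. Rigid, 75 g.
- tongs_green_open: Used tongs, green sleeves, SPRUNG OPEN in a V. Lies on its side, 22 mm tall. Origin: mid-height (11 mm up), on the centre line, near the centre of mass; +x to the jaws, z up. From x = -74 to +67 mm; along y about 53 mm wide over the sleeves at the origin, 64 mm at the jaws. Spring-held: a grip across y at the origin first squeezes it shut to 29 mm (about 2 N), then holds it; let go, it springs out again. 75 g.
- tongs_red_open: Used tongs, red sleeves, SPRUNG OPEN in a V. Lies on its side, 22 mm tall. Origin: mid-height (11 mm up), on the centre line, near the centre of mass; +x to the jaws, z up. From x = -74 to +67 mm; along y about 53 mm wide over the sleeves at the origin, 64 mm at the jaws. Spring-held: a grip across y at the origin first squeezes it shut to 29 mm (about 2 N), then holds it; let go, it springs out again. 75 g.
- tray_green: Place of the clean tongs with green sleeves. Fixed shallow green food tray, 230 mm long (along its x) by 130 mm wide (y), 22 mm high, walls and floor 4 mm thick (inside 222 by 122 mm), with a 7 mm rim and end lugs outside the top. Origin: centre of its underside, z up.
- tray_red: Place of the clean tongs with red sleeves. Fixed shallow red food tray, 230 mm long (along its x) by 130 mm wide (y), 22 mm high, walls and floor 4 mm thick (inside 222 by 122 mm), with a 7 mm rim and end lugs outside the top. Origin: centre of its underside, z up.
- tray_wash: Wash tray for all used tongs: fixed grey tray, 300 mm long (along its x) by 200 mm wide (y), 40 mm high, walls and floor 4 mm thick, inside 292 by 192 mm: two open pairs fit side by side, lengthwise, each 47 mm off the middle line. Rim and lugs as on the others. Origin: centre of its underside, z up.
- salt_shaker: Bystander: steel salt shaker, 54 mm in diameter, 96 mm tall, loose. Origin: centre of its underside.
- dip_pot: Bystander: sealed pot of yellow sauce with a white lid, 68 mm in diameter, 34 mm tall, loose. Origin: centre of its underside.
- squeeze_bottle: Bystander: yellow squeeze bottle with a white nozzle, 58 mm in diameter, 165 mm tall, loose. Origin: centre of its underside.

How it is judged:
On the way:
1. both clean pairs lie released in the trays of their colours while neither used pair has been handled (x of tongs_green_shut in the frame of tray_green between -0.075 and 0.075 m and y of tongs_green_shut in the frame of tray_green between -0.055 and 0.055 m and z of tongs_green_shut in the frame of tray_green between 0.008 and 0.024 m and angle between tongs_green_shut's own x axis and vertical between 1.45 and 1.7 rad and linear speed of each of tongs_green_shut, tongs_red_shut below 0.02 m/s and angular speed of each of tongs_green_shut, tongs_red_shut below 0.2 rad/s and contact force between the fingers and tongs_green_shut below 0.1 N and x of tongs_red_shut in the frame of tray_red between -0.075 and 0.075 m and y of tongs_red_shut in the frame of tray_red between -0.055 and 0.055 m and z of tongs_red_shut in the frame of tray_red between 0.008 and 0.024 m and angle between tongs_red_shut's own x axis and vertical between 1.45 and 1.7 rad and contact force between the fingers and tongs_red_shut below 0.1 N and distance of each of tongs_green_open, tongs_red_open from where it was at the start of the episode below 0.03 m), for 0.2 s.
At the end, for the whole second after the job is handed in: Each shut pair lies level on the floor of the tray of its colour, both open pairs level on the floor of the wash tray, none on another or on a rim (origin 8 to 24 mm above the tray's underside, long axis within 0.12 rad of level), all released and at rest (x of tongs_green_shut in the frame of tray_green between -0.075 and 0.075 m and y of tongs_green_shut in the frame of tray_green between -0.055 and 0.055 m and z of tongs_green_shut in the frame of tray_green between 0.008 and 0.024 m and angle between tongs_green_shut's own x axis and vertical between 1.45 and 1.7 rad and linear speed of each of tongs_green_shut, tongs_red_shut, tongs_green_open, tongs_red_open below 0.02 m/s and angular speed of each of tongs_green_shut, tongs_red_shut, tongs_green_open, tongs_red_open below 0.2 rad/s and contact force between the fingers and tongs_green_shut below 0.1 N and x of tongs_red_shut in the frame of tray_red between -0.075 and 0.075 m and y of tongs_red_shut in the frame of tray_red between -0.055 and 0.055 m and z of tongs_red_shut in the frame of tray_red between 0.008 and 0.024 m and angle between tongs_red_shut's own x axis and vertical between 1.45 and 1.7 rad and contact force between the fingers and tongs_red_shut below 0.1 N and x of tongs_green_open in the frame of tray_wash between -0.11 and 0.11 m and y of tongs_green_open in the frame of tray_wash between -0.085 and 0.085 m and z of tongs_green_open in the frame of tray_wash between 0.008 and 0.024 m and angle between tongs_green_open's own x axis and vertical between 1.45 and 1.7 rad and contact force between the fingers and tongs_green_open below 0.1 N and x of tongs_red_open in the frame of tray_wash between -0.11 and 0.11 m and y of tongs_red_open in the frame of tray_wash between -0.085 and 0.085 m and z of tongs_red_open in the frame of tray_wash between 0.008 and 0.024 m and angle between tongs_red_open's own x axis and vertical between 1.45 and 1.7 rad and contact force between the fingers and tongs_red_open below 0.1 N); the robot touches nothing.
It fails at once if the salt shaker is pushed more than 30 mm or knocked over (distance of salt_shaker from where it was at the start of the episode above 0.03 m or angle between salt_shaker's own z axis and vertical above 0.5 rad).
It fails at once if the dip pot is pushed more than 30 mm or knocked over (distance of dip_pot from where it was at the start of the episode above 0.03 m or angle between dip_pot's own z axis and vertical above 0.5 rad).
It fails at once if the squeeze bottle is pushed more than 30 mm or knocked over (distance of squeeze_bottle from where it was at the start of the episode above 0.03 m or angle between squeeze_bottle's own z axis and vertical above 0.5 rad).
It fails at once if tongs are dropped or thrown (they move faster than 0.8 m/s while not held) ((linear speed of tongs_green_shut above 0.8 m/s and contact force between the fingers and tongs_green_shut below 0.05 N) or (linear speed of tongs_red_shut above 0.8 m/s and contact force between the fingers and tongs_red_shut below 0.05 N) or (linear speed of tongs_green_open above 0.8 m/s and contact force between the fingers and tongs_green_open below 0.05 N) or (linear speed of tongs_red_open above 0.8 m/s and contact force between the fingers and tongs_red_open below 0.05 N)).
It also fails if it takes over 115 s, if anything falls off the work surface, if the arm or the gripper's body presses on something with over 40 N, if the wrist force passes 120 N, or if a joint passes its speed limit or range.

## Working session

There is one attempt and no reset: what is moved stays moved. The work goes in short steps, Python scripts to look and compute and a tool call to move; the robot and the scene stay as the last step left them, time stands still between calls to the robot, and variables do not carry over. Pictures are saved under pics/ and viewed, at most 14 in all, crops included, and the job is handed in when it is done.

Besides the shell and the picture viewer there is one more tool, called after "Call:" by a JSON object that holds its "op" and its "data", one argument or row to a line. apply_moves: Moves the arm, as the interface text tells. Its arguments: {"type":"object","properties":{"travel":{"type":"array"},"spin":{"type":"array"},"claw":{"type":"number"},"squeeze":{"type":"number"}},"required":["travel","spin"]}

```bash
mkdir -p pics; python3 - <<'E'
from cell import robot
import cv2,pickle
d={}
for n in ("scene","side"):
    f=robot.grab_frame(n); d[n]=f
    cv2.imwrite(f"pics/{n}0.png",f["frame"][:,:,::-1])
pickle.dump(d,open("f0.pkl","wb"))
s=robot.state(); print(s["time"],s["eef_pos"],s["ee_rot"],s["opening"])
E
```

```text
0.1 [0.13530254 0.53263086 0.23021574] [-2.12238745e-04  1.24112891e-01  9.92267568e-01 -1.00910348e-03] 0.08579428873325345
```

View pics/scene0.png

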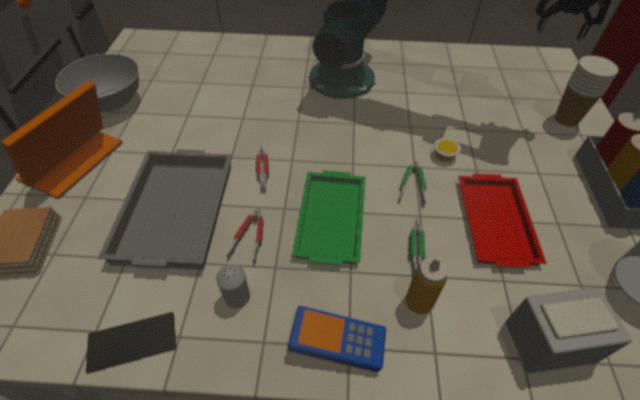

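View pics/side0.png

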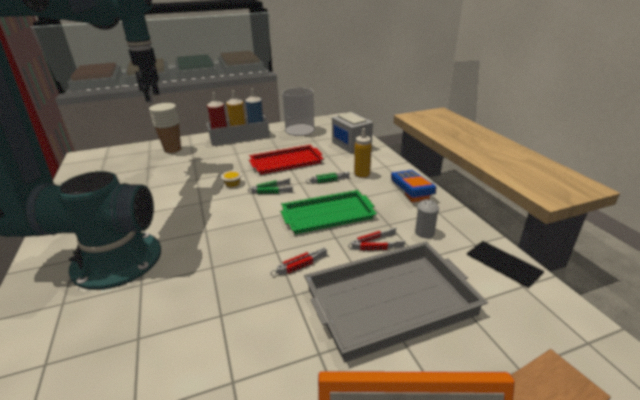

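The scene view shows red shut at (262,168), red open (247,235), green open (414,183) and green shut (417,243) with the bottle at (425,287) just below it. The trays are grey (170,210), green (332,215) and red (500,220). The pot is at (447,149) and the shaker at (233,285).

```bash
cat > h.py <<'E'
import cv2,numpy as np
from scipy.spatial.transform import Rotation as Rn
def cast(f,uv,z):
    R,_=cv2.Rodrigues(np.array(f["rvec"],float)); t=np.array(f["tvec"],float).ravel(); K=np.array(f["camera_matrix"])
    uv=np.atleast_2d(uv).astype(float); d=np.c_[uv,np.ones(len(uv))]@np.linalg.inv(K).T@R
    c=-R.T@t
    return c+d*((z-c[2])/d[:,2])[:,None]
def masks(f):
    h=cv2.cvtColor(f["frame"],cv2.COLOR_RGB2HSV)
    g=cv2.inRange(h,(45,110,30),(85,255,255)); r=cv2.inRange(h,(0,150,60),(6,255,255))|cv2.inRange(h,(172,150,60),(180,255,255))
    return {"green":g,"red":r}
def blobs(f,z,amin=25,amax=1e6):
    for c,m in masks(f).items():
        n,l,s,_=cv2.connectedComponentsWithStats(m)
        for i in range(1,n):
            if not amin<s[i,4]<amax: continue
            v,u=np.nonzero(l==i); uv=np.c_[u,v]
            zz=.022 if s[i,4]>2000 and f["frame"].shape and z<0.02 else z
            w=cast(f,uv,zz)[:,:2].astype(np.float32)
            (cx,cy),(a,b),_=cv2.minAreaRect(w); e,V=np.linalg.eigh(np.cov(w.T))
            print(c,s[i,4],"uv",uv.mean(0).round(),"mean",w.mean(0).round(4),"rectc",round(cx,4),round(cy,4),"size",round(a,3),round(b,3),"ang",np.degrees(np.arctan2(V[1,1],V[0,1])).round(1))
E
python3 - <<'E'
from h import *; import pickle
d=pickle.load(open("f0.pkl","rb"))
for n in d: print(n); blobs(d[n],.016)
f=d["scene"]
print("wash top corners",cast(f,[(151,154),(232,155),(196,265),(109,262)],.04).round(3))
for nm,p in dict(salt=(235,303),pot=(447,158),bottle=(420,308)).items(): print(nm,cast(f,[p],0).round(3))
E
```

```text
scene
green 40 uv [406. 174.] mean [0.4231 0.1769] rectc 0.4244 0.1765 size 0.006 0.06 ang 160.6
green 40 uv [422. 177.] mean [0.4279 0.2141] rectc 0.4286 0.2142 size 0.06 0.005 ang -175.3
green 5236 uv [330. 220.] mean [ 0.5771 -0.0045] rectc 0.562 -0.0042 size 0.14 0.26 ang 177.2
green 91 uv [412. 243.] mean [0.6253 0.1762] rectc 0.6245 0.1754 size 0.009 0.066 ang 173.2
green 76 uv [421. 244.] mean [0.6285 0.1956] rectc 0.6269 0.1958 size 0.007 0.063 ang 175.7
red 47 uv [258. 164.] mean [ 0.4147 -0.1955] rectc 0.4132 -0.1954 size 0.063 0.005 ang -170.2
red 47 uv [266. 163.] mean [ 0.4093 -0.1767] rectc 0.4099 -0.1766 size 0.061 0.006 ang -167.9
red 5301 uv [499. 222.] mean [0.5573 0.3745] rectc 0.5438 0.3761 size 0.261 0.143 ang -179.3
red 65 uv [242. 226.] mean [ 0.6073 -0.1986] rectc 0.6071 -0.1986 size 0.006 0.063 ang 160.4
red 77 uv [259. 229.] mean [ 0.6119 -0.16  ] rectc 0.6113 -0.1603 size 0.065 0.007 ang -174.3
side
green 107 uv [327. 178.] mean [0.6244 0.178 ] rectc 0.6239 0.178 size 0.039 0.066 ang -174.8
green 160 uv [267. 188.] mean [0.4257 0.183 ] rectc 0.4263 0.1848 size 0.062 0.06 ang 129.5
green 2567 uv [327. 211.] mean [ 0.5517 -0.0195] rectc 0.5559 -0.0159 size 0.154 0.258 ang 178.1
red 897 uv [ 32. 112.] mean [-0.592   1.6787] rectc -1.0192 3.017 size 0.04 5.154 ang 107.7
red 263 uv [217. 117.] mean [0.3604 0.9415] rectc 0.36 0.9488 size 0.281 0.068 ang 85.5
red 1268 uv [285. 159.] mean [0.5371 0.3707] rectc 0.543 0.3737 size 0.26 0.161 ang -177.5
red 256 uv [372. 243.] mean [ 0.6071 -0.1889] rectc 0.6123 -0.1816 size 0.068 0.067 ang 86.3
red 267 uv [298. 262.] mean [ 0.4125 -0.1921] rectc 0.4115 -0.1913 size 0.071 0.04 ang -161.4
wash top corners [[ 0.422 -0.458  0.04 ]
 [ 0.411 -0.258  0.04 ]
 [ 0.724 -0.267  0.04 ]
 [ 0.729 -0.441  0.04 ]]
salt [[ 0.782 -0.183  0.   ]]
pot [[0.341 0.292 0.   ]]
bottle [[0.769 0.183 0.   ]]
```

```bash
cat >> h.py <<'E'
def go(x,y,z,yaw=None):
    """tool-frame shift (mm) and spin to reach TCP x,y,z with tool y at yaw deg (mod 180)"""
    from cell import robot
    s=robot.state(); q=s["ee_rot"]; R=Rn.from_quat(np.r_[q[1:],q[0]]).as_matrix()
    tr=R.T@(np.array([x,y,z])-s["eef_pos"])*1000
    cur=np.degrees(np.arctan2(R[1,1],R[0,1])); sp=0
    if yaw is not None: sp=-((yaw-cur+90)%180-90)
    print("t",round(s["time"],2),"pos",np.round(s["eef_pos"],4),"yaw",cur.round(1),"travel",tr.round(1),"spin",np.radians(sp).round(3),"open",round(s["opening"],4),"j6",round(s["joint_pos"][5],2))
E
python3 - <<'E'
from h import *
go(.60,.186,.2,84.5)
E
```

```text
t 0.1 pos [0.1353 0.5326 0.2302] yaw 75.7 travel [-535.8 -221.4   30.6] spin -0.153 open 0.0858 j6 -0.1
```

Call:
{"op": "apply_moves", "data": {
  "travel": [
    [-536,-221,31],
    [-536,-221,31],
    [-536,-221,31],
    [-536,-221,31],
    [-536,-221,31]
  ],
  "spin": [-0.153,-0.153,-0.153,-0.153,-0.153],
  "claw": 85
}}

```text
time: 0.6
eef_pos: [0.3335, 0.3851, 0.2176]
ee_rot: [-0.0, 0.048, 0.999, -0.0]
contact_force: [0.6, 0.8, -0.3]
opening: 0.085
finger_force: 0.0
```

```bash
python3 -c "
from h import *
go(.60,.186,.2,84.5)"
```

```text
t 0.6 pos [0.3335 0.3851 0.2176] yaw 84.5 travel [-284.3 -172.8   17.6] spin 0.001 open 0.085 j6 -0.73
```

Call:
{"op": "apply_moves", "data": {
  "travel": [
    [-284,-173,18],
    [-284,-173,18],
    [-284,-173,18],
    [-284,-173,18],
    [-284,-173,18]
  ],
  "spin": [0,0,0,0,0]
}}

```text
time: 1.1
eef_pos: [0.5334, 0.2353, 0.204]
ee_rot: [-0.0, 0.048, 0.999, 0.0]
contact_force: [0.3, -0.0, -0.3]
opening: 0.0851
finger_force: 0.0
```

```bash
python3 -c "
from h import *
go(.60,.186,.2,84.5)"
```

```text
t 1.1 pos [0.5334 0.2353 0.204 ] yaw 84.5 travel [-71.1 -42.7   3.9] spin 0.0 open 0.0851 j6 -1.16
```

Call:
{"op": "apply_moves", "data": {
  "travel": [
    [-71,-43,4],
    [-71,-43,4],
    [-71,-43,4]
  ],
  "spin": [0,0,0]
}}

```text
time: 1.4
eef_pos: [0.6013, 0.1835, 0.1983]
ee_rot: [-0.001, 0.051, 0.999, -0.001]
contact_force: [-0.3, 0.9, -0.1]
opening: 0.0854
finger_force: 0.0
```

```bash
python3 - <<'E'
from h import *
from cell import robot
f=robot.grab_frame("wrist"); cv2.imwrite("pics/w1.png",f["frame"][:,:,::-1])
blobs(f,.02,60)
go(.6265,.186,.003,84.5)
E
```

```text
green 223 uv [283.  11.] mean [0.4483 0.1664] rectc 0.4486 0.1664 size 0.009 0.019 ang 158.8
green 232 uv [339.  12.] mean [0.4538 0.2142] rectc 0.4544 0.2142 size 0.021 0.008 ang -174.2
green 38961 uv [119. 137.] mean [ 0.5438 -0.0048] rectc 0.5581 -0.0055 size 0.145 0.263 ang 176.9
green 530 uv [315. 203.] mean [0.6241 0.175 ] rectc 0.6238 0.1749 size 0.009 0.069 ang 175.2
green 540 uv [334. 202.] mean [0.6245 0.1945] rectc 0.6258 0.1946 size 0.008 0.069 ang 174.5
red 34433 uv [520. 109.] mean [0.5548 0.3758] rectc 0.562 0.3776 size 0.22 0.145 ang -173.3
red 75 uv [  4. 219.] mean [ 0.6078 -0.145 ] rectc 0.6077 -0.1456 size 0.008 0.013 ang 118.0
red 442 uv [  9. 241.] mean [ 0.6322 -0.1495] rectc 0.6312 -0.1511 size 0.03 0.027 ang 151.2
t 1.45 pos [0.5996 0.1854 0.1988] yaw 84.3 travel [-27.3   3.4 195.7] spin -0.003 open 0.0849 j6 -1.26
```

View pics/w1.png

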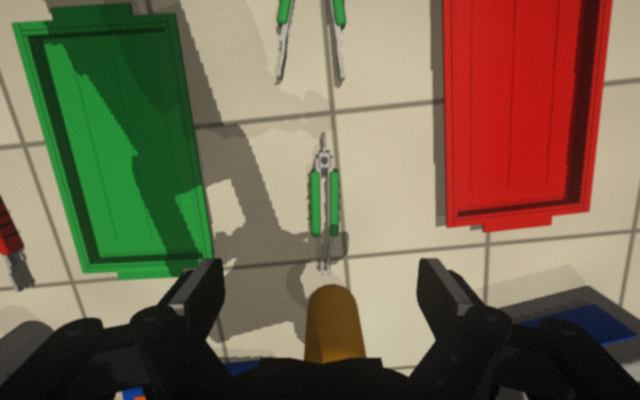

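The wrist view shows green shut at (325,203), ring up and jaws toward the bottle at (330,320). The sleeves span 69 mm by about 28 mm, which matches the given size. I'll descend now.

Call:
{"op": "apply_moves", "data": {
  "travel": [
    [-29,4,50],
    [-29,4,100],
    [-29,4,145],
    [-29,4,180],
    [-29,4,195]
  ],
  "spin": [0,0,0,0,0]
}}

```text
time: 1.95
eef_pos: [0.6233, 0.189, 0.0]
ee_rot: [-0.005, 0.047, 0.999, -0.001]
contact_force: [0.1, 0.0, -0.6]
opening: 0.0854
finger_force: 0.0
```

```bash
python3 -c "
from h import *
go(.629,.1845,.003,84.8)"
```

```text
t 1.95 pos [0.6233 0.189  0.    ] yaw 84.6 travel [-6. -4. -3.] spin -0.003 open 0.0854 j6 -1.27
```

Call:
{"op": "apply_moves", "data": {
  "travel": [
    [0,0,0],
    [0,0,0],
    [0,0,0],
    [0,0,0],
    [0,0,0]
  ],
  "spin": [0,0,0,0,0],
  "claw": 20,
  "squeeze": 40
}}

```text
time: 2.45
eef_pos: [0.6302, 0.189, 0.0093]
ee_rot: [0.003, 0.048, 0.999, 0.001]
contact_force: [-0.1, -1.0, 6.4]
opening: 0.0281
finger_force: 41.1
```

```bash
python3 -c "
from h import *
go(.562,-.004,.15,87)"
```

```text
t 2.45 pos [0.6302 0.189  0.0093] yaw 84.5 travel [  48.6 -198.4 -141.4] spin -0.043 open 0.0281 j6 -1.27
```

Call:
{"op": "apply_moves", "data": {
  "travel": [
    [0,0,-30],
    [0,0,-65],
    [0,0,-100],
    [0,0,-100]
  ],
  "spin": [0,0,0,0]
}}

```text
time: 2.85
eef_pos: [0.6321, 0.1894, 0.1141]
ee_rot: [0.007, 0.048, 0.999, 0.002]
contact_force: [0.7, 0.5, -0.7]
opening: 0.0279
finger_force: 40.4
```

```bash
python3 -c "
from h import *
go(.562,-.004,.10,87)"
```

```text
t 2.85 pos [0.6321 0.1894 0.1141] yaw 84.5 travel [  51.4 -199.3   12.5] spin -0.043 open 0.0279 j6 -1.27
```

Call:
{"op": "apply_moves", "data": {
  "travel": [
    [51,-199,0],
    [51,-199,0],
    [51,-199,0],
    [51,-199,0],
    [51,-199,0]
  ],
  "spin": [-0.043,-0.043,-0.043,-0.043,-0.043]
}}

```text
time: 3.35
eef_pos: [0.5561, -0.0095, 0.1052]
ee_rot: [-0.001, 0.029, 1.0, -0.001]
contact_force: [1.2, 0.8, -0.6]
opening: 0.0279
finger_force: 40.4
```

Call:
{"op": "apply_moves", "data": {
  "travel": [
    [0,0,0],
    [0,0,0]
  ],
  "spin": [0,0]
}}

```text
time: 3.55
eef_pos: [0.5585, -0.0039, 0.1056]
ee_rot: [0.0, 0.026, 1.0, 0.0]
contact_force: [-0.7, 1.0, -0.1]
opening: 0.0282
finger_force: 40.4
```

```bash
python3 - <<'E'
from h import *
from cell import robot
f=robot.grab_frame("wrist"); cv2.imwrite("pics/w2.png",f["frame"][:,:,::-1])
go(.562,-.004,.013,87)
E
```

```text
t 3.6 pos [ 0.5586 -0.0035  0.1056] yaw 87.0 travel [-3.4 -0.4 92.6] spin 0.001 open 0.0281 j6 -1.63
```

View pics/w2.png

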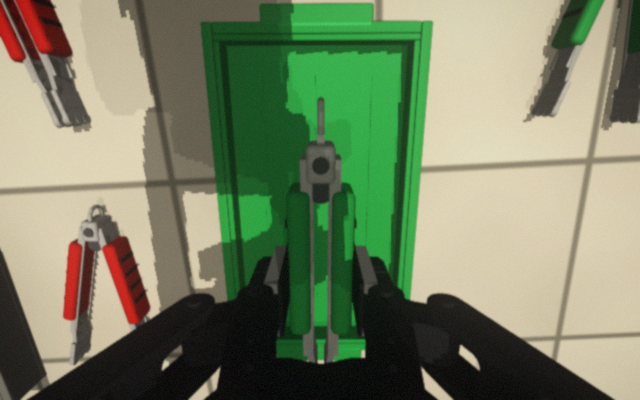

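The held pair hangs centred over the green tray with the tray walls parallel to it (tray at columns 205–430). Lower and release.

Call:
{"op": "apply_moves", "data": {
  "travel": [
    [-3,0,40],
    [-3,0,70],
    [-3,0,85],
    [-3,0,94],
    [-3,0,94]
  ],
  "spin": [0,0,0,0,0]
}}

```text
time: 4.1
eef_pos: [0.5622, -0.0037, 0.0133]
ee_rot: [0.001, 0.026, 1.0, 0.0]
contact_force: [1.1, -0.3, -1.1]
opening: 0.0281
finger_force: 40.8
```

Call:
{"op": "apply_moves", "data": {
  "travel": [
    [0,0,0],
    [0,0,0],
    [0,0,0],
    [0,0,0]
  ],
  "spin": [0,0,0,0],
  "claw": 55
}}

```text
time: 4.5
eef_pos: [0.5615, -0.0048, 0.0119]
ee_rot: [0.0, 0.026, 1.0, 0.0]
contact_force: [0.2, -0.3, -0.6]
opening: 0.0551
finger_force: 0.0
```

Call:
{"op": "apply_moves", "data": {
  "travel": [
    [0,0,-30],
    [0,0,-70],
    [0,0,-120],
    [0,0,-170],
    [0,0,-190]
  ],
  "spin": [0,0,0,0,0]
}}

```text
time: 5.0
eef_pos: [0.5636, -0.0051, 0.2086]
ee_rot: [0.005, 0.026, 1.0, -0.0]
contact_force: [0.4, -0.1, -0.1]
opening: 0.0552
finger_force: 0.0
```

```bash
python3 - <<'E'
from h import *
go(.385,-.182,.20,101)
E
```

```text
t 5.0 pos [ 0.5636 -0.0051  0.2086] yaw 87.0 travel [ 169.  -186.1    6.9] spin -0.245 open 0.0552 j6 -1.63
```

Call:
{"op": "apply_moves", "data": {
  "travel": [
    [169,-186,7],
    [169,-186,7],
    [169,-186,7],
    [169,-186,7],
    [169,-186,7]
  ],
  "spin": [-0.245,-0.245,-0.245,-0.245,-0.245],
  "claw": 85
}}

```text
time: 5.5
eef_pos: [0.3828, -0.181, 0.1948]
ee_rot: [0.0, -0.096, 0.995, -0.0]
contact_force: [1.1, -0.9, 0.5]
opening: 0.0851
finger_force: 0.0
```

Call:
{"op": "apply_moves", "data": {
  "travel": [
    [0,0,0],
    [0,0,0]
  ],
  "spin": [0,0]
}}

```text
time: 5.7
eef_pos: [0.3838, -0.1808, 0.1949]
ee_rot: [0.001, -0.094, 0.996, 0.0]
contact_force: [-0.0, 0.6, 0.3]
opening: 0.0852
finger_force: 0.0
```

```bash
python3 - <<'E'
from h import *
from cell import robot
f=robot.grab_frame("wrist"); cv2.imwrite("pics/w3.png",f["frame"][:,:,::-1])
blobs(f,.02,100)
go(.415,-.186,.005,101)
E
```

```text
green 7793 uv [450. 301.] mean [ 0.4913 -0.0159] rectc 0.5134 -0.0038 size 0.144 0.173 ang 138.4
green 499 uv [623. 287.] mean [0.4371 0.1637] rectc 0.4341 0.1608 size 0.028 0.043 ang 154.4
red 544 uv [317. 206.] mean [ 0.4093 -0.1792] rectc 0.4105 -0.1793 size 0.07 0.008 ang -168.9
red 545 uv [298. 206.] mean [ 0.4134 -0.1981] rectc 0.4146 -0.1979 size 0.069 0.009 ang -169.0
red 208 uv [277. 346.] mean [ 0.5843 -0.1933] rectc 0.5833 -0.1925 size 0.011 0.039 ang 167.1
red 129 uv [302. 351.] mean [ 0.5856 -0.164 ] rectc 0.5823 -0.1651 size 0.032 0.008 ang -178.0
t 5.75 pos [ 0.3845 -0.1801  0.195 ] yaw 101.0 travel [-28.6 -11.7 190. ] spin -0.001 open 0.0853 j6 -2.33
```

View pics/w3.png

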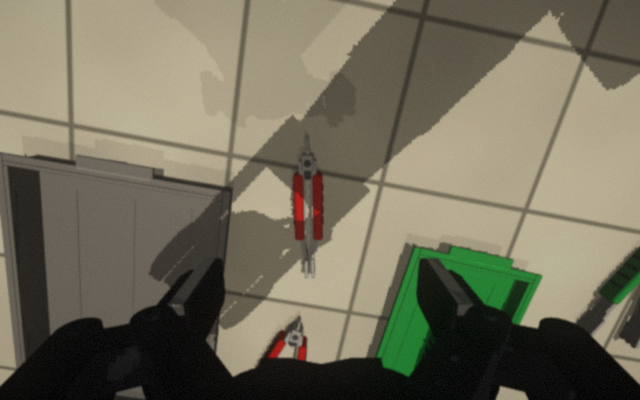

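Red shut is at (308,206), jaws down. The wash tray rim is close on its left (230,190), so I'll narrow the opening to 58 mm.

Call:
{"op": "apply_moves", "data": {
  "travel": [
    [-30,-14,50],
    [-30,-14,100],
    [-30,-14,145],
    [-30,-14,175],
    [-30,-14,188]
  ],
  "spin": [0,0,0,0,0],
  "claw": 58
}}

```text
time: 6.25
eef_pos: [0.4147, -0.1848, 0.0024]
ee_rot: [-0.003, -0.098, 0.995, 0.003]
contact_force: [0.1, 1.1, -0.3]
opening: 0.0579
finger_force: 0.0
```

Call:
{"op": "apply_moves", "data": {
  "travel": [
    [0,0,0],
    [0,0,0],
    [0,0,0],
    [0,0,0]
  ],
  "spin": [0,0,0,0],
  "claw": 20
}}

```text
time: 6.65
eef_pos: [0.418, -0.1888, 0.0088]
ee_rot: [0.002, -0.096, 0.995, -0.001]
contact_force: [-0.2, 0.3, -1.1]
opening: 0.0279
finger_force: 42.8
```

Call:
{"op": "apply_moves", "data": {
  "travel": [
    [0,0,-30],
    [0,0,-65],
    [0,0,-110],
    [0,0,-150],
    [0,0,-150]
  ],
  "spin": [0,0,0,0,0]
}}

```text
time: 7.15
eef_pos: [0.4202, -0.1905, 0.1653]
ee_rot: [0.007, -0.096, 0.995, -0.005]
contact_force: [-0.0, -0.3, 0.7]
opening: 0.0276
finger_force: 42.9
```

```bash
python3 - <<'E'
from h import *; import pickle
go(.546,.376,.15,90)
d=pickle.load(open("f0.pkl","rb"))
f=d["scene"]; 
for c,m in masks(f).items():
  cs=max(cv2.findContours(m,0,2)[0],key=cv2.contourArea)
  w=cast(f,cs[:,0],.022)[:,:2].astype(np.float32); print(c,cv2.minAreaRect(w))
E
```

```text
t 7.15 pos [ 0.4202 -0.1905  0.1653] yaw 101.0 travel [-231.4  532.2   12.3] spin 0.192 open 0.0276 j6 -2.31
green ((0.5620423555374146, -0.004192918539047241), (0.14019328355789185, 0.2597198486328125), 87.18286895751953)
red ((0.5438063144683838, 0.3761478066444397), (0.2612331807613373, 0.14307133853435516), 1.2220391035079956)
```

Call:
{"op": "apply_moves", "data": {
  "travel": [
    [-231,532,0],
    [-231,532,0],
    [-231,532,0],
    [-231,532,0],
    [-231,532,0]
  ],
  "spin": [0.166,0.166,0.166,0.166,0.166]
}}

```text
time: 7.65
eef_pos: [0.469, 0.0508, 0.157]
ee_rot: [0.001, -0.013, 1.0, -0.0]
contact_force: [1.4, -1.2, -1.2]
opening: 0.028
finger_force: 42.8
```

```bash
python3 -c "
from h import *
go(.546,.376,.15,91.5)"
```

```text
t 7.65 pos [0.469  0.0508 0.157 ] yaw 91.5 travel [-85.3 323.2   7.1] spin -0.001 open 0.028 j6 -1.61
```

Call:
{"op": "apply_moves", "data": {
  "travel": [
    [-85,323,0],
    [-85,323,0],
    [-85,323,0],
    [-85,323,0],
    [-85,323,0]
  ],
  "spin": [0,0,0,0,0]
}}

```text
time: 8.15
eef_pos: [0.5263, 0.2943, 0.1568]
ee_rot: [0.0, -0.013, 1.0, 0.0]
contact_force: [1.8, -0.3, -0.1]
opening: 0.0278
finger_force: 42.8
```

```bash
python3 -c "
from h import *
go(.546,.376,.10,91.5)"
```

```text
t 8.15 pos [0.5263 0.2943 0.1568] yaw 91.5 travel [-21.8  81.1  56.8] spin 0.0 open 0.0278 j6 -1.18
```

Call:
{"op": "apply_moves", "data": {
  "travel": [
    [-22,81,20],
    [-22,81,50],
    [-22,81,50],
    [-22,81,50]
  ],
  "spin": [0,0,0,0]
}}

```text
time: 8.55
eef_pos: [0.5449, 0.3737, 0.1041]
ee_rot: [-0.002, -0.014, 1.0, -0.001]
contact_force: [-0.6, 0.2, -0.7]
opening: 0.028
finger_force: 42.8
```

```bash
python3 - <<'E'
from h import *
from cell import robot
f=robot.grab_frame("wrist"); cv2.imwrite("pics/w4.png",f["frame"][:,:,::-1])
go(.546,.376,.013,91.5)
E
```

```text
t 8.6 pos [0.546  0.3733 0.1065] yaw 91.5 travel [-0.1  2.8 93.5] spin -0.0 open 0.0277 j6 -1.08
```

View pics/w4.png

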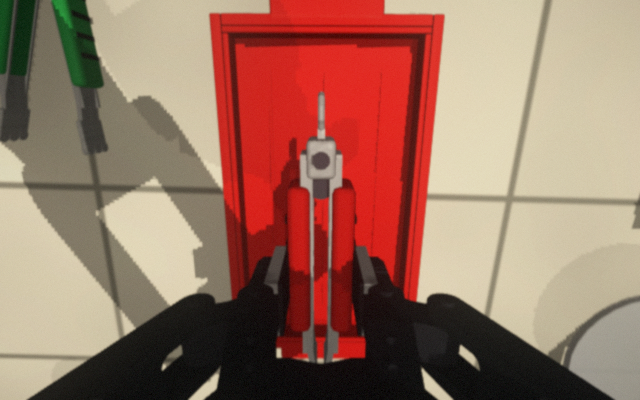

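The red pair is centred and parallel over the red tray (columns 212–443). Lower and release.

Call:
{"op": "apply_moves", "data": {
  "travel": [
    [0,3,40],
    [0,3,70],
    [0,3,85],
    [0,3,93],
    [0,3,93]
  ],
  "spin": [0,0,0,0,0]
}}

```text
time: 9.1
eef_pos: [0.5465, 0.3762, 0.0145]
ee_rot: [0.0, -0.013, 1.0, 0.0]
contact_force: [0.7, -0.4, -0.4]
opening: 0.0281
finger_force: 42.8
```

Call:
{"op": "apply_moves", "data": {
  "travel": [
    [0,0,0],
    [0,0,0],
    [0,0,0],
    [0,0,0]
  ],
  "spin": [0,0,0,0],
  "claw": 55
}}

```text
time: 9.5
eef_pos: [0.5466, 0.3773, 0.0149]
ee_rot: [0.001, -0.013, 1.0, 0.0]
contact_force: [-1.3, 0.2, -0.3]
opening: 0.0548
finger_force: 0.0
```

Call:
{"op": "apply_moves", "data": {
  "travel": [
    [0,0,-30],
    [0,0,-70],
    [0,0,-120],
    [0,0,-170],
    [0,0,-190]
  ],
  "spin": [0,0,0,0,0]
}}

```text
time: 10.0
eef_pos: [0.5479, 0.3781, 0.2119]
ee_rot: [0.005, -0.013, 1.0, 0.003]
contact_force: [1.3, 0.1, 1.5]
opening: 0.0549
finger_force: 0.0
```

```bash
python3 - <<'E'
from h import *
from cell import robot
f=robot.grab_frame("scene"); cv2.imwrite("pics/s2.png",f["frame"][130:280,90:570,::-1])
go(.405,.195,.20,82.6)
E
```

```text
t 10.05 pos [0.5486 0.3785 0.214 ] yaw 91.5 travel [ 148.6 -179.8   10.7] spin 0.156 open 0.055 j6 -1.08
```

View pics/s2.png

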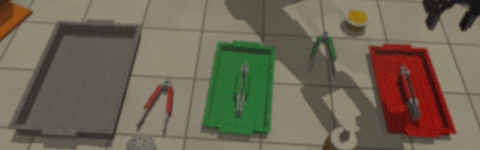

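Both clean pairs lie flat inside their trays (crop (242,88) and (408,92)), and the open pairs are untouched. Next is green open, kept clear of the pot.

Call:
{"op": "apply_moves", "data": {
  "travel": [
    [149,-180,10],
    [149,-180,10],
    [149,-180,10],
    [149,-180,10],
    [149,-180,10]
  ],
  "spin": [0.156,0.156,0.156,0.156,0.156],
  "claw": 85.4
}}

```text
time: 10.55
eef_pos: [0.3994, 0.1911, 0.1928]
ee_rot: [-0.001, 0.065, 0.998, -0.001]
contact_force: [0.7, -0.1, 0.9]
opening: 0.0851
finger_force: 0.0
```

Call:
{"op": "apply_moves", "data": {
  "travel": [
    [0,0,0],
    [0,0,0]
  ],
  "spin": [0,0]
}}

```text
time: 10.75
eef_pos: [0.4017, 0.1929, 0.1937]
ee_rot: [0.0, 0.065, 0.998, 0.0]
contact_force: [0.7, -0.2, -0.2]
opening: 0.0856
finger_force: 0.0
```

```bash
python3 - <<'E'
from h import *
from cell import robot
f=robot.grab_frame("wrist"); cv2.imwrite("pics/w5.png",f["frame"][:,:,::-1])
blobs(f,.02,100)
go(.435,.194,.005,82.6)
E
```

```text
green 561 uv [305. 205.] mean [0.4239 0.1745] rectc 0.4246 0.1742 size 0.009 0.069 ang 160.6
green 535 uv [342. 204.] mean [0.4282 0.212 ] rectc 0.429 0.2121 size 0.069 0.009 ang -175.4
green 8415 uv [135. 269.] mean [ 0.4709 -0.0149] rectc 0.4844 -0.0022 size 0.145 0.115 ang 113.8
green 1028 uv [221. 343.] mean [0.5744 0.0558] rectc 0.5745 0.0514 size 0.029 0.097 ang 178.0
green 275 uv [132. 394.] mean [ 0.632  -0.0662] rectc 0.6312 -0.0671 size 0.029 0.02 ang 90.8
red 16684 uv [512. 233.] mean [0.4829 0.381 ] rectc 0.5051 0.3759 size 0.194 0.145 ang -152.5
t 10.8 pos [0.4022 0.1934 0.1938] yaw 82.6 travel [-32.3   4.6 188.9] spin -0.001 open 0.0855 j6 -1.12
```

View pics/w5.png

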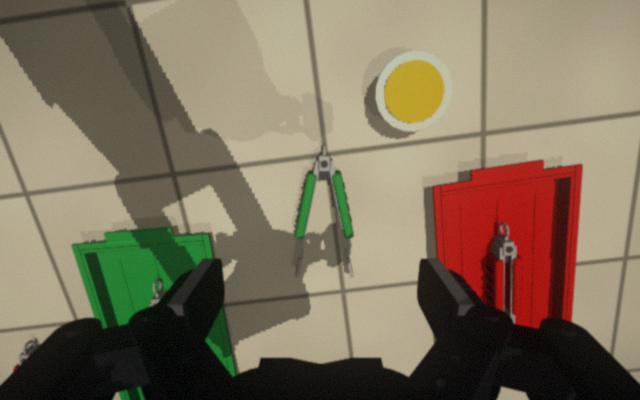

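Green open is at (323,205), hinge up and jaws down. The pot (412,92) and trays are clear of the fingers.

Call:
{"op": "apply_moves", "data": {
  "travel": [
    [-33,3,50],
    [-33,3,100],
    [-33,3,145],
    [-33,3,175],
    [-33,3,187]
  ],
  "spin": [0,0,0,0,0]
}}

```text
time: 11.3
eef_pos: [0.4323, 0.1917, 0.002]
ee_rot: [-0.004, 0.064, 0.998, -0.001]
contact_force: [0.8, -0.6, 0.2]
opening: 0.0856
finger_force: 0.0
```

Call:
{"op": "apply_moves", "data": {
  "travel": [
    [0,0,0],
    [0,0,0],
    [0,0,0],
    [0,0,0],
    [0,0,0]
  ],
  "spin": [0,0,0,0,0],
  "claw": 20
}}

```text
time: 11.8
eef_pos: [0.4378, 0.1927, 0.0102]
ee_rot: [0.004, 0.065, 0.998, 0.001]
contact_force: [-0.2, 0.4, 6.1]
opening: 0.0262
finger_force: 40.5
```

Call:
{"op": "apply_moves", "data": {
  "travel": [
    [0,0,-30],
    [0,0,-65],
    [0,0,-110],
    [0,0,-150],
    [0,0,-150]
  ],
  "spin": [0,0,0,0,0]
}}

```text
time: 12.3
eef_pos: [0.4389, 0.193, 0.1652]
ee_rot: [0.008, 0.065, 0.998, 0.003]
contact_force: [0.7, 0.4, -0.8]
opening: 0.0261
finger_force: 39.7
```

```bash
python3 - <<'E'
from h import *; import pickle
go(.57,-.356,.15,90)
d=pickle.load(open("f0.pkl","rb"))
f=d["scene"]; R,_=cv2.Rodrigues(np.array(f["rvec"]))
hs=cv2.cvtColor(f["frame"],cv2.COLOR_RGB2HSV); m=cv2.inRange(hs,(0,0,20),(180,60,115))
m[:140]=0;m[275:]=0;m[:,:100]=0;m[:,238:]=0
cs=max(cv2.findContours(cv2.morphologyEx(m,cv2.MORPH_CLOSE,np.ones((5,5))),0,2)[0],key=cv2.contourArea)
w=cast(f,cs[:,0],.04)[:,:2].astype(np.float32); print(cv2.minAreaRect(w),cv2.contourArea(cs))
o=f["frame"].copy(); cv2.drawContours(o,[cs],-1,(255,0,0),1); cv2.imwrite("pics/wash.png",cv2.resize(o[130:290,80:260,::-1],None,fx=3,fy=3))
E
```

```text
t 12.3 pos [0.4389 0.193  0.1652] yaw 82.6 travel [-200.8 -527.5   14.5] spin -0.13 open 0.0261 j6 -1.15
((0.5676693916320801, -0.37053972482681274), (0.40895652770996094, 0.30541229248046875), 11.041850090026855) 12437.5
```

View pics/wash.png

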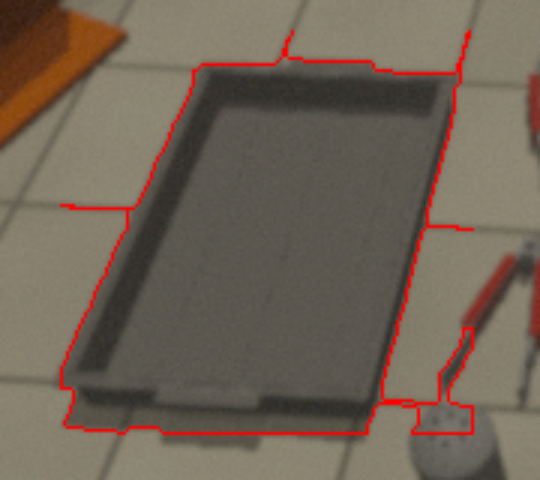

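The rim corners in the crop are TL (198,67), TR (458,75), BR (382,400) and BL (62,383). I'll cast them at z = 0.04.

```bash
python3 - <<'E'
from h import *; import pickle
f=pickle.load(open("f0.pkl","rb"))["scene"]
c=np.array([(198,67),(458,75),(382,400),(62,383)])/3+[80,130]
w=cast(f,c,.04)[:,:2]; print(w.round(3),w.mean(0).round(4))
for i,j in ((0,3),(1,2),(0,1),(3,2)):
    d=w[j]-w[i]; print(np.linalg.norm(d).round(3),np.degrees(np.arctan2(d[1],d[0])).round(1))
E
```

```text
[[ 0.417 -0.472]
 [ 0.41  -0.256]
 [ 0.719 -0.245]
 [ 0.72  -0.462]] [ 0.5666 -0.359 ]
0.304 2.0
0.309 2.1
0.216 91.7
0.217 90.3
```

Call:
{"op": "apply_moves", "data": {
  "travel": [
    [-100,-260,0],
    [-100,-260,0],
    [-100,-260,0],
    [-100,-260,0],
    [-100,-260,0]
  ],
  "spin": [-0.13,-0.13,-0.13,-0.13,-0.13]
}}

```text
time: 12.8
eef_pos: [0.4927, -0.0496, 0.1567]
ee_rot: [0.0, -0.0, 1.0, 0.0]
contact_force: [1.5, -0.8, 0.5]
opening: 0.0262
finger_force: 39.8
```

```bash
python3 -c "
from h import *
go(.568,-.402,.15,91.7)"
```

```text
t 12.8 pos [ 0.4927 -0.0496  0.1567] yaw 90.0 travel [ -75.2 -352.4    6.6] spin -0.029 open 0.0262 j6 -1.79
```

Call:
{"op": "apply_moves", "data": {
  "travel": [
    [-75,-352,0],
    [-75,-352,0],
    [-75,-352,0],
    [-75,-352,0],
    [-75,-352,0]
  ],
  "spin": [-0.029,-0.029,-0.029,-0.029,-0.029]
}}

```text
time: 13.3
eef_pos: [0.5449, -0.2942, 0.1563]
ee_rot: [-0.0, -0.014, 1.0, 0.0]
contact_force: [0.8, 0.3, -0.7]
opening: 0.026
finger_force: 39.8
```

```bash
python3 -c "
from h import *
go(.568,-.402,.12,91.7)"
```

```text
t 13.3 pos [ 0.5449 -0.2942  0.1563] yaw 91.7 travel [ -20.  -108.5   36.3] spin -0.001 open 0.026 j6 -2.19
```

Call:
{"op": "apply_moves", "data": {
  "travel": [
    [-20,-108,0],
    [-20,-108,20],
    [-20,-108,36],
    [-20,-108,36],
    [-20,-108,36]
  ],
  "spin": [0,0,0,0,0]
}}

```text
time: 13.8
eef_pos: [0.5675, -0.3981, 0.119]
ee_rot: [-0.001, -0.015, 1.0, 0.002]
contact_force: [0.0, 0.5, 0.2]
opening: 0.0257
finger_force: 39.8
```

```bash
python3 - <<'E'
from h import *
from cell import robot
f=robot.grab_frame("wrist"); cv2.imwrite("pics/w6.png",f["frame"][:,:,::-1])
go(.568,-.402,.0135,91.7)
R,_=cv2.Rodrigues(np.array(f["rvec"])); print(-R.T@np.array(f["tvec"]).ravel())
E
```

```text
t 13.85 pos [ 0.5682 -0.398   0.1208] yaw 91.7 travel [  0.3  -4.1 107.3] spin 0.001 open 0.0258 j6 -2.29
[ 0.49612984 -0.40069383  0.26115314]
```

View pics/w6.png

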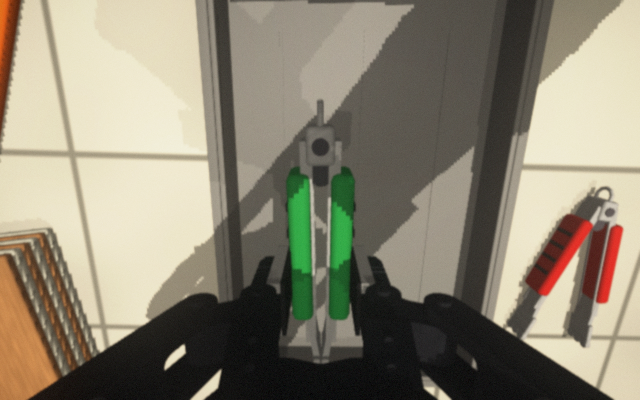

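The pair hangs in the left half of the wash tray. At row 200 the rim's outer edges are at about columns 210 and 523. I'll check the lateral offset.

```bash
python3 - <<'E'
from h import *
from cell import robot
f=robot.grab_frame("wrist")
print(cast(f,[(200,50),(212,200),(545,50),(523,200)],.04).round(4))
g=cv2.cvtColor(f["frame"],cv2.COLOR_RGB2GRAY)
for r in (50,200): print([int(x) for x in g[r,190:240:3]],[int(x) for x in g[r,455:560:5]])
E
```

```text
[[ 0.4659 -0.4757  0.04  ]
 [ 0.5626 -0.4743  0.04  ]
 [ 0.4593 -0.2619  0.04  ]
 [ 0.5559 -0.2557  0.04  ]]
[216, 214, 214, 201, 138, 143, 144, 107, 139, 105, 58, 59, 59, 63, 136, 148, 149] [79, 81, 83, 80, 80, 82, 81, 70, 67, 44, 46, 42, 44, 45, 51, 81, 81, 82, 137, 136, 135]
[229, 230, 230, 230, 230, 231, 230, 218, 156, 155, 152, 147, 142, 68, 65, 67, 74] [155, 151, 151, 71, 63, 53, 55, 55, 56, 125, 120, 154, 217, 229, 229, 228, 229, 228, 228, 228, 227]
```

Call:
{"op": "apply_moves", "data": {
  "travel": [
    [0,-7,45],
    [0,-7,80],
    [0,-7,97],
    [0,-7,107],
    [0,-7,107]
  ],
  "spin": [0,0,0,0,0]
}}

```text
time: 14.4
eef_pos: [0.5693, -0.4061, 0.0156]
ee_rot: [0.001, -0.015, 1.0, -0.001]
contact_force: [-0.3, 0.2, -1.1]
opening: 0.0264
finger_force: 40.4
```

Call:
{"op": "apply_moves", "data": {
  "travel": [
    [0,0,0],
    [0,0,0],
    [0,0,0],
    [0,0,0],
    [0,0,0]
  ],
  "spin": [0,0,0,0,0],
  "claw": 61
}}

```text
time: 14.9
eef_pos: [0.5686, -0.4068, 0.014]
ee_rot: [0.0, -0.015, 1.0, -0.0]
contact_force: [-0.6, -0.2, -0.4]
opening: 0.0612
finger_force: 0.0
```

Call:
{"op": "apply_moves", "data": {
  "travel": [
    [0,0,-30],
    [0,0,-70],
    [0,0,-120],
    [0,0,-170],
    [0,0,-190]
  ],
  "spin": [0,0,0,0,0]
}}

```text
time: 15.4
eef_pos: [0.57, -0.408, 0.2118]
ee_rot: [0.004, -0.015, 1.0, -0.004]
contact_force: [0.1, -0.2, 1.2]
opening: 0.0611
finger_force: 0.0
```

```bash
python3 - <<'E'
from h import *
from cell import robot
f=robot.grab_frame("wrist"); blobs(f,.026,100)
go(.59,-.178,.20,83)
E
```

```text
green 563 uv [304. 169.] mean [ 0.5623 -0.4267] rectc 0.5628 -0.4267 size 0.009 0.069 ang 169.1
green 559 uv [341. 169.] mean [ 0.5608 -0.3889] rectc 0.5617 -0.3886 size 0.069 0.009 ang -166.7
green 2096 uv [627. 241.] mean [ 0.6301 -0.08  ] rectc 0.6211 -0.0892 size 0.127 0.037 ang -168.7
red 833 uv [514. 216.] mean [ 0.6046 -0.2064] rectc 0.6047 -0.2082 size 0.019 0.068 ang 160.1
red 452 uv [551. 222.] mean [ 0.61   -0.1662] rectc 0.6107 -0.1661 size 0.066 0.008 ang -174.9
t 15.45 pos [ 0.5706 -0.4085  0.214 ] yaw 91.7 travel [-26. 230.  12.] spin 0.151 open 0.0612 j6 -2.3
```

Call:
{"op": "apply_moves", "data": {
  "travel": [
    [-26,230,10],
    [-26,230,10],
    [-26,230,10],
    [-26,230,10],
    [-26,230,10]
  ],
  "spin": [0.151,0.151,0.151,0.151,0.151],
  "claw": 75
}}

```text
time: 15.95
eef_pos: [0.5873, -0.1724, 0.1927]
ee_rot: [-0.001, 0.06, 0.998, 0.001]
contact_force: [-0.1, 0.5, -0.0]
opening: 0.0751
finger_force: 0.0
```

Call:
{"op": "apply_moves", "data": {
  "travel": [
    [0,0,0],
    [0,0,0]
  ],
  "spin": [0,0]
}}

```text
time: 16.15
eef_pos: [0.5875, -0.1754, 0.1931]
ee_rot: [-0.0, 0.06, 0.998, -0.0]
contact_force: [-0.2, 0.5, 0.1]
opening: 0.0748
finger_force: 0.0
```

```bash
python3 - <<'E'
from h import *
from cell import robot
f=robot.grab_frame("wrist"); cv2.imwrite("pics/w7.png",f["frame"][:,:,::-1])
blobs(f,.02,100)
go(.6175,-.182,.006,83)
E
```

```text
green 36756 uv [496. 121.] mean [ 0.5541 -0.0067] rectc 0.5675 -0.0068 size 0.144 0.245 ang 178.8
green 295 uv [500. 132.] mean [ 0.5607 -0.0029] rectc 0.5614 -0.003 size 0.004 0.06 ang 177.1
green 1278 uv [103. 181.] mean [ 0.5613 -0.3869] rectc 0.5619 -0.386 size 0.07 0.02 ang -166.4
green 641 uv [ 61. 188.] mean [ 0.5629 -0.4298] rectc 0.564 -0.4301 size 0.009 0.069 ang 169.0
green 377 uv [ 73. 188.] mean [ 0.565  -0.4179] rectc 0.5654 -0.4179 size 0.007 0.061 ang 169.1
red 588 uv [298. 203.] mean [ 0.6068 -0.2001] rectc 0.6068 -0.2002 size 0.009 0.071 ang 160.9
red 560 uv [336. 204.] mean [ 0.6115 -0.1627] rectc 0.6118 -0.1625 size 0.07 0.009 ang -175.3
t 16.2 pos [ 0.5875 -0.1764  0.1931] yaw 83.0 travel [-30.6  -1.9 187.1] spin 0.0 open 0.0751 j6 -1.83
```

View pics/w7.png

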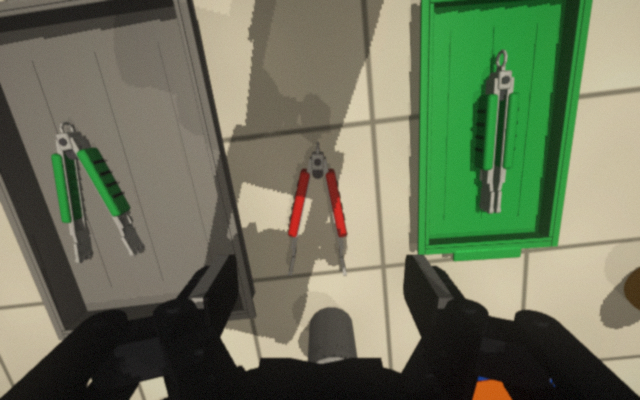

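Green open lies flat in the wash tray on the left. Red open is at (317,204), jaws down, and the shaker (330,335) is clear of the gripper.

Call:
{"op": "apply_moves", "data": {
  "travel": [
    [-32,-3,50],
    [-32,-3,100],
    [-32,-3,145],
    [-32,-3,175],
    [-32,-3,186]
  ],
  "spin": [0,0,0,0,0]
}}

```text
time: 16.7
eef_pos: [0.6152, -0.1834, 0.0014]
ee_rot: [-0.005, 0.062, 0.998, 0.001]
contact_force: [0.8, -1.0, -0.2]
opening: 0.0751
finger_force: 0.0
```

Call:
{"op": "apply_moves", "data": {
  "travel": [
    [0,0,0],
    [0,0,0],
    [0,0,0],
    [0,0,0],
    [0,0,0]
  ],
  "spin": [0,0,0,0,0],
  "claw": 20
}}

```text
time: 17.2
eef_pos: [0.6215, -0.1839, 0.0116]
ee_rot: [0.003, 0.061, 0.998, -0.001]
contact_force: [-0.1, -0.7, 6.6]
opening: 0.0259
finger_force: 40.6
```

Call:
{"op": "apply_moves", "data": {
  "travel": [
    [0,0,-30],
    [0,0,-65],
    [0,0,-110],
    [0,0,-150],
    [0,0,-150]
  ],
  "spin": [0,0,0,0,0]
}}

```text
time: 17.7
eef_pos: [0.6229, -0.1842, 0.1678]
ee_rot: [0.008, 0.061, 0.998, -0.003]
contact_force: [0.3, -0.4, 0.4]
opening: 0.026
finger_force: 39.7
```

```bash
python3 - <<'E'
from h import *
go(.568,-.319,.12,91.7)
E
```

```text
t 17.7 pos [ 0.6229 -0.1842  0.1678] yaw 83.0 travel [  38.9 -140.3   47.8] spin -0.151 open 0.026 j6 -1.82
```

Call:
{"op": "apply_moves", "data": {
  "travel": [
    [39,-143,0],
    [39,-143,0],
    [39,-143,0],
    [39,-143,20],
    [39,-143,40]
  ],
  "spin": [-0.151,-0.151,-0.151,-0.151,-0.151]
}}

```text
time: 18.2
eef_pos: [0.5624, -0.3222, 0.1181]
ee_rot: [0.001, -0.013, 1.0, -0.001]
contact_force: [-0.1, -0.4, -1.1]
opening: 0.0256
finger_force: 39.7
```

Call:
{"op": "apply_moves", "data": {
  "travel": [
    [0,0,0],
    [0,0,0]
  ],
  "spin": [0,0]
}}

```text
time: 18.4
eef_pos: [0.5627, -0.3196, 0.1173]
ee_rot: [-0.001, -0.015, 1.0, 0.0]
contact_force: [-1.2, -0.1, -1.1]
opening: 0.0257
finger_force: 39.7
```

```bash
python3 - <<'E'
from h import *
from cell import robot
f=robot.grab_frame("wrist"); cv2.imwrite("pics/w8.png",f["frame"][:,:,::-1])
go(.568,-.322,.015,91.7)
E
```

```text
t 18.45 pos [ 0.5634 -0.3199  0.1185] yaw 91.7 travel [ -4.4  -2.2 103.5] spin 0.0 open 0.0261 j6 -2.2
```

View pics/w8.png

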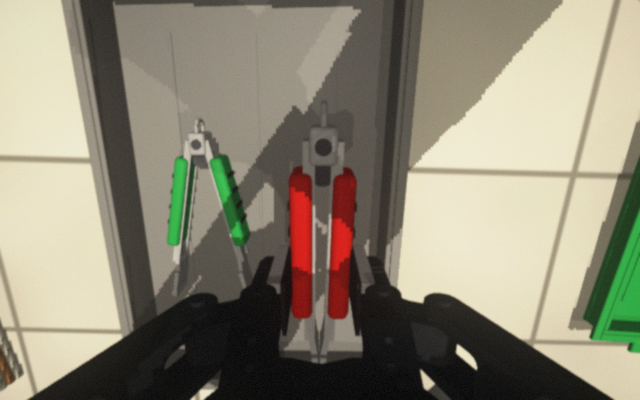

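The red pair is over the right half, with a clear gap to the green pair at (205,190). Lower and release.

Call:
{"op": "apply_moves", "data": {
  "travel": [
    [-4,-3,45],
    [-4,-3,80],
    [-4,-3,95],
    [-4,-3,104],
    [-4,-3,104]
  ],
  "spin": [0,0,0,0,0]
}}

```text
time: 18.95
eef_pos: [0.5684, -0.3234, 0.0163]
ee_rot: [0.001, -0.015, 1.0, -0.001]
contact_force: [0.1, -0.0, -0.7]
opening: 0.0261
finger_force: 39.6
```

Call:
{"op": "apply_moves", "data": {
  "travel": [
    [0,0,0],
    [0,0,0],
    [0,0,0],
    [0,0,0],
    [0,0,0]
  ],
  "spin": [0,0,0,0,0],
  "claw": 60
}}

```text
time: 19.45
eef_pos: [0.5673, -0.3231, 0.014]
ee_rot: [0.0, -0.015, 1.0, -0.0]
contact_force: [-0.1, 0.9, 1.2]
opening: 0.06
finger_force: 0.0
```

Call:
{"op": "apply_moves", "data": {
  "travel": [
    [0,0,-30],
    [0,0,-70],
    [0,0,-120],
    [30,40,-170],
    [50,70,-200]
  ],
  "spin": [0,0,0,0,0]
}}

```text
time: 19.95
eef_pos: [0.5228, -0.2654, 0.2043]
ee_rot: [0.001, -0.014, 1.0, -0.001]
contact_force: [0.5, 0.3, -0.1]
opening: 0.0598
finger_force: 0.0
```

```bash
python3 - <<'E'
from h import *
from cell import robot
f=robot.grab_frame("wrist"); blobs(f,.026,100)
cv2.imwrite("pics/w9.png",np.vstack([f["frame"][:300,:],robot.grab_frame("scene")["frame"][100:400]])[:,:,::-1])
E
```

```text
green 27162 uv [569. 204.] mean [ 0.5445 -0.0132] rectc 0.5562 -0.0106 size 0.144 0.261 ang -174.7
green 714 uv [204. 210.] mean [ 0.5578 -0.3835] rectc 0.5591 -0.3829 size 0.07 0.012 ang -167.0
green 485 uv [165. 212.] mean [ 0.5607 -0.4237] rectc 0.5614 -0.4238 size 0.008 0.068 ang 169.2
red 592 uv [285. 211.] mean [ 0.5557 -0.301 ] rectc 0.5571 -0.3008 size 0.07 0.011 ang -166.9
red 525 uv [247. 212.] mean [ 0.5586 -0.3395] rectc 0.5587 -0.3397 size 0.009 0.069 ang 169.8
```

View pics/w9.png

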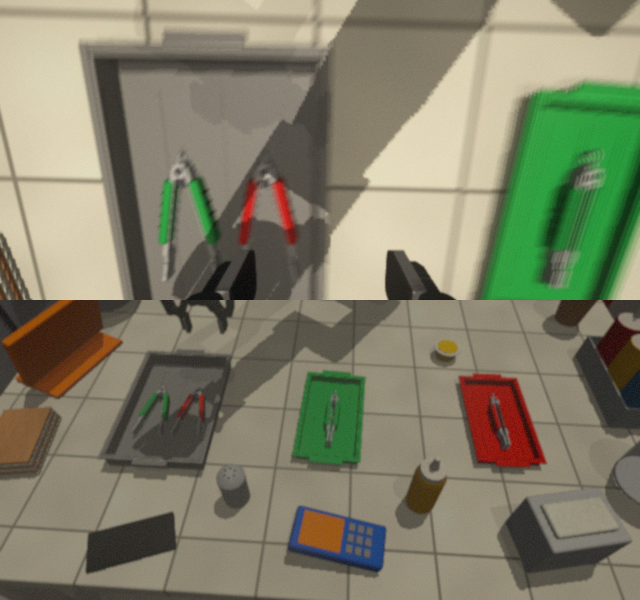

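The green and red open pairs lie flat and apart in the wash tray ((187,205) and (268,205)). Both clean pairs are in their trays and the bystanders have not moved, so I'm handing in.

```bash
python3 -c "
from cell import robot
print(robot.close_job())"
```

```text
the job is handed in; nothing more can be done
None
```

All four pairs are sorted and the job is handed in at about 20 s: by the last pictures, the clean pairs (put away first) lie flat in the green and red trays, the used pairs lie flat and apart in the wash tray, and the shaker, pot and bottle look unmoved; no verdict came back.

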